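# Seat the reference targets along a scanner's marker board

### The job

Prepare the marker board for the next scan: work along its curved row of four round push-in targets with the fingertips, from the largest to the smallest, and press each one lightly straight down to its stop before going to the next. Do not pick up, tip or shove the board, do not lean hard on it, and leave everything that stands around it where it is.

Things in the scene. Friction and masses are not known exactly. Their poses are not given: they have to be found in the camera images.
- board: Loose curved aluminium bar, 0.7-1.2 kg, 20 mm thick, tapering from 66 mm wide at the large targets' end to 40 mm at the other, flat on the table, at any yaw; centre line an arc of 130 mm radius, 300 mm long. Origin: underside, middle of the centre line; z up; y towards the end with the large targets; -x towards the arc's centre (hollow side). Four round black targets stand in a row on the centre line, 59 mm apart.
- target_a_top (a point): Centre of the flat top of the largest target: a round black disc with a white dot, 32 mm across, at x = -30 mm, y = 83 mm in the board's frame. Pulled out, its top is 9.5 mm above the board's upper face (29.5 mm above the table); at its stop 1.5 mm above it. The point moves down with the target.
- target_a (a joint): How far the largest target is pushed in, in m: 0 fully out, 0.008 at its stop; starts between 0 and 0.0015. It slides straight down into the board, resists with about 3 N of friction, and stays where it is left (no spring).
- target_b_top (a point): Centre of the flat top of the second largest target: a round black disc with a white dot, 26 mm across, at x = -3 mm, y = 30 mm in the board's frame. Pulled out, its top is 9.5 mm above the board's upper face (29.5 mm above the table); at its stop 1.5 mm above it. The point moves down with the target.
- target_b (a joint): How far the second largest target is pushed in, in m: 0 fully out, 0.008 at its stop; starts between 0 and 0.0015. It slides straight down into the board, resists with about 3 N of friction, and stays where it is left (no spring).
- target_c_top (a point): Centre of the flat top of the third largest target: a round black disc with a white dot, 20 mm across, at x = -3 mm, y = -30 mm in the board's frame. Pulled out, its top is 9.5 mm above the board's upper face (29.5 mm above the table); at its stop 1.5 mm above it. The point moves down with the target.
- target_c (a joint): How far the third largest target is pushed in, in m: 0 fully out, 0.008 at its stop; starts between 0 and 0.0015. It slides straight down into the board, resists with about 3 N of friction, and stays where it is left (no spring).
- target_d_top (a point): Centre of the flat top of the smallest target: a round black disc with a white dot, 14 mm across, at x = -30 mm, y = -83 mm in the board's frame. Pulled out, its top is 9.5 mm above the board's upper face (29.5 mm above the table); at its stop 1.5 mm above it. The point moves down with the target.
- target_d (a joint): How far the smallest target is pushed in, in m: 0 fully out, 0.008 at its stop; starts between 0 and 0.0015. It slides straight down into the board, resists with about 3 N of friction, and stays where it is left (no spring).
- cone: Green stepped printed cone, loose, 52 mm across the foot, 58 mm tall, on the hollow side of the board; origin under its centre.
- puck: Loose flat black rubber disc lying on the table at the outer side of the board, 40 mm diameter, 7 mm thick, not a target; origin under its centre.
- lump: Small loose white cast lump, 38 mm across, 33 mm tall, near the end of the board with the small targets, outer side; origin under its centre.
- cup: Loose black cup upside down, 80 mm across the foot, 92 mm tall, beyond the board; origin under its centre.
- brush: Loose flat brush lying on the table beyond the board; origin in its underside.
- dish: Loose blue dish, 104 mm across, 14 mm thick, on a white foam block (160 x 240 x 45 mm) at the robot's right; origin under its centre.
- specimen: Loose scan specimen: blue piece on a black stand on an 80 mm white card, 100 mm tall in all, standing on a black turntable (220 mm across, 45 mm tall) at the robot's left; origin under the card's centre.

How it is judged:
On the way, in this order (a step that is already met when the one before it is completed fails the run):
1. The largest target is pushed in (6 mm or more of 8 mm) while the smaller ones are still out (less than 3 mm) (value of joint target_a above 0.006 m and value of joint each of target_b, target_c, target_d below 0.003 m), for 0.1 s.
2. The second largest target is pushed in (6 mm or more of 8 mm) while the smaller ones are still out (less than 3 mm) (value of joint target_b above 0.006 m and value of joint each of target_c, target_d below 0.003 m), for 0.1 s.
3. The third largest target is pushed in (6 mm or more of 8 mm) while the smaller ones are still out (less than 3 mm) (value of joint target_c above 0.006 m and value of joint target_d below 0.003 m), for 0.1 s.
4. The smallest target is pushed in (6 mm or more of 8 mm) last of all (value of joint target_d above 0.006 m), for 0.1 s.
At the end, for the whole second after the job is handed in: All four targets are pushed in at least 6 mm of their 8 mm; the board lies flat (within 0.04 rad), at rest and within 15 mm of where it was; everything else is within 20 mm of where it stood (value of joint each of target_a, target_b, target_c, target_d above 0.006 m and distance of board from where it was at the start of the episode below 0.015 m and angle between board's own z axis and vertical below 0.04 rad and linear speed of board below 0.01 m/s and distance of each of cone, puck, lump, cup, brush, dish, specimen from where it was at the start of the episode below 0.02 m); the robot touches nothing.
It fails at once if the board is shoved or lifted more than 15 mm (distance of board from where it was at the start of the episode above 0.015 m).
It fails at once if the board is tipped up more than 0.1 rad (angle between board's own z axis and vertical above 0.1 rad).
It fails at once if the fingers lean on the board or its targets with more than 50 N (contact force between the fingers and board above 50 N).
It fails at once if something standing around the board is moved more than 20 mm (distance of any of cone, puck, lump, cup, brush, dish, specimen from where it was at the start of the episode above 0.02 m).
It also fails if it takes over 42 s, if anything falls off the work surface, if the arm or the gripper's body presses on something with over 40 N, if the wrist force passes 120 N, or if a joint passes its speed limit or range.

### The arm

A 6-joint arm with a two-finger parallel gripper is mounted at the origin on the work surface. World frame = base frame: x ahead of the robot, y to its left, z up, the work surface at z = 0. Lengths are in m, angles in rad, forces in N, time in s.
With the tool pointing down it reaches from about 0.275 to 0.875 m from the base axis. Payload 12.5 kg.
Tool frame: the origin (TCP) lies on the centre line of the jaws, within the pads' length; the fingertips stand r.finger_overhang ahead of it and the grasp point (between the pads) lies 3 mm ahead of it (r.finger_overhang is the distance from the TCP to the fingertips, in m); z points along the fingers, y is the direction in which the jaws open and shut (so a half turn about z gives the same grasp; the last joint's range is limited). The gripper opens to 85 mm and grips with 20 to 120 N. Pads are 22 mm wide; open, the fingers measure 114 mm over their backs; the gripper's body (76 mm by 85 mm) begins 54 mm behind the grasp point. The pads swing forward as they close: fully open they stand 13 mm farther back than shut.
Start: joints at [1.058, 0.351, 1.652, -0, 1.139, -0.085], TCP at [0.228, 0.5, 0.23] pointing down, gripper open.
Joint ranges: [-2.75, 2.75], [-0.79, 2.1], [0.01, 2.65], [-1.57, 4.71], [0.07, 3.14], [-2.87, 2.87]. Speed limits (rad/s): [2.22, 2.22, 2.79, 3.14, 3.14, 3.14].

### API

Orientations are given as a unit quaternion [x, y, z, w].
In Python, from cell import r, optics gives the robot as it stands. The module is installed in compiled form; this text tells all that it offers. Calls block until the motion is done:
- r.move_to(position, orientation): joint-space move of the TCP to a pose.
- r.move_linear(position, rot=None, vel=0.15): straight line of the TCP; rot=None keeps the orientation; vel is the mean speed in m/s.
- r.set_joints(angles): joint-space move.
- r.set_gripper(opening, squeeze=None): opening from 0.0 (shut) to 1.0 (fully open); squeeze is the grip in N (None keeps the last); returns when the fingers have stopped.
- r.sleep(seconds).
- r.inverse_kinematics(position, orientation): joint angles nearest the present ones, or None.
- optics.get_image(name): name is "scene" or "top" or "wrist"; returns a dict with "pixels" (400x640x3 uint8, red, green, blue), "depth" (400x640 float32, m along the optical axis (not along the pixel's ray), 0 where there is no reading), "fx", "fy", "cx", "cy" (pixels), "D" ([k1, k2, p1, p2, k3] as OpenCV has them; the pictures are not rectified), "camera_from_world" (4x4, takes a point from world to camera coordinates); the wrist camera has in their place "mount" (4x4, takes a point from camera to tool coordinates, whose origin is the TCP and whose axes are the flange's). Camera axes: x right, y down, z forward; pixel columns grow to the right and rows downward; lengths in m; the calibration is good to about 2 mm. A picture is of the moment at which its call begins: read the wrist's pose just before it.
A pose or a line that the arm cannot do raises r.PlanningError and nothing moves.
- r.hand_in(): hands the job in, once; it reports no verdict.
Readings, each from a call of its own:
- r.current_t(): time.
- r.current_q(): joint angles.
- r.current_qvel(): joint speeds.
- r.current_effort(): joint torques, N m.
- r.current_tool_pos(): TCP position.
- r.current_ee_rot(): TCP orientation.
- r.current_contact_force(): force on the tool from outside, world axes, zero at the start.
- r.current_torque(): the same for the moment, N m.
- r.current_opening(): opening from 0.0 (shut) to 1.0 (fully open).
Only numpy, scipy, OpenCV 4.12 (cv2) and the standard library are available. Lean on these libraries where they do the work, as an engineer would, in place of code of your own. Each camera call takes 0.05 s, during which the arm holds its last target. There are 200 camera calls.

## Working session

There is one attempt and no reset: what is moved stays moved. The work goes in short steps, each a Python script; the robot and the scene stay as the last script left them, time stands still between calls to the robot, and variables do not carry over. Pictures are saved under pics/ and viewed, about 8 in all and at most 12, crops included, and the job is handed in when it is done.

```bash
mkdir -p pics
python3 - <<'E'
from cell import r, optics
import cv2, pickle
print(r.current_t(), r.finger_overhang, r.current_ee_rot(), r.current_tool_pos())
for n in ("top","scene"):
    d=optics.get_image(n); pickle.dump(d,open(n+".pkl","wb"))
    cv2.imwrite(f"pics/{n}0.png",d["pixels"][:,:,::-1])
    print(n,d["fx"],d["D"],d["camera_from_world"])
E
```

```text
0.0 0.022 [ 2.12259754e-01  9.77213094e-01 -5.78828961e-04 -1.76055116e-04] [0.22797812 0.50015082 0.22994081]
top 414.5656608433922 [-0.00412616  0.          0.          0.          0.        ] [[ 0.11468631 -0.99338804  0.00522029 -0.08124601]
 [-0.96729476 -0.11286759 -0.2271602   0.64215456]
 [ 0.22624743  0.0210026  -0.97384341  1.09534378]
 [ 0.          0.          0.          1.        ]]
scene 470.29971215540513 [-0.07091906  0.          0.          0.          0.        ] [[-0.77569515  0.63100581  0.01134471  0.51548667]
 [ 0.42117465  0.53096981 -0.73531148 -0.1890694 ]
 [-0.47000951 -0.56559944 -0.67763436  1.85563998]
 [ 0.          0.          0.          1.        ]]
```

View pics/top0.png

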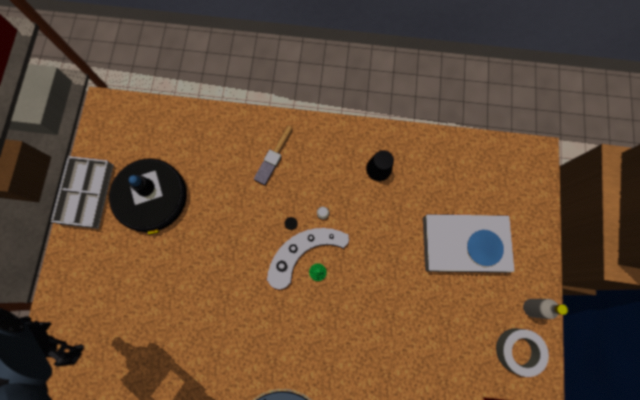

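View pics/scene0.png

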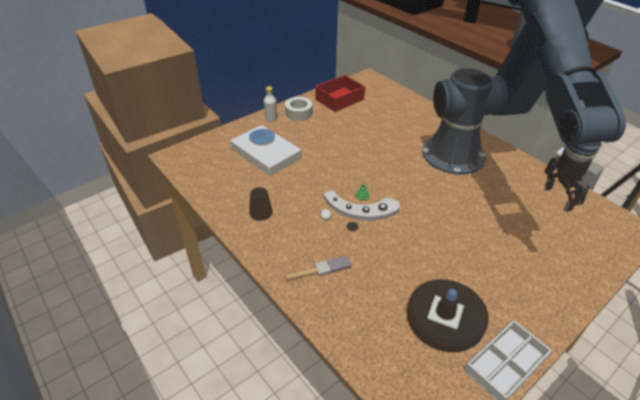

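The top view shows the board at about (305,255), with targets a–d at about (282,267), (293,248), (311,238) and (332,237). The cone is at (318,272), the puck at (291,223) and the lump at (323,213). The scene view agrees. Next I'll localise the targets roughly and take a wrist close-up.

```bash
cat > h.py <<'E'
import numpy as np, cv2
from scipy.spatial.transform import Rotation as R
M=np.array([[-.030,.083],[-.003,.030],[-.003,-.030],[-.030,-.083]])
def cast(d,uv,z,T_wc):
    K=np.array([[d["fx"],0,d["cx"]],[0,d["fy"],d["cy"]],[0,0,1.]])
    p=cv2.undistortPoints(np.array(uv,float).reshape(-1,1,2),K,np.array(d["D"],float)).reshape(-1,2)
    v=np.c_[p,np.ones(len(p))]@T_wc[:3,:3].T; o=T_wc[:3,3]
    return o+v*((z-o[2])/v[:,2])[:,None]
def fit(P):  # board frame -> world, 2D
    m,c=M.mean(0),P.mean(0); A=(M-m); B=P-c
    yaw=np.arctan2((A[:,0]*B[:,1]-A[:,1]*B[:,0]).sum(),(A*B).sum())
    Rm=np.array([[np.cos(yaw),-np.sin(yaw)],[np.sin(yaw),np.cos(yaw)]])
    Q=A@Rm.T+c
    return yaw,Q,np.linalg.norm(Q-P,axis=1)
def down(yaw): # tool down, jaw axis y at world angle
    return (R.from_euler('z',yaw)*R.from_euler('x',np.pi)).as_quat()
E
python3 - <<'E'
from h import *; import pickle
d=pickle.load(open("top.pkl","rb")); T=np.linalg.inv(d["camera_from_world"])
im=d["pixels"]
uv=[]
for g in [(282,267),(293,248),(311,238),(332,237)]:
    x,y=g; w=im[y-7:y+8,x-7:x+8].astype(int).sum(2); k=np.clip(300-w,0,None)
    yy,xx=np.mgrid[y-7:y+8,x-7:x+8]; uv.append(((k*xx).sum()/k.sum(),(k*yy).sum()/k.sum()))
P=cast(d,uv,.0295,T)[:,:2]; print(np.round(uv,1),P); print(fit(P))
print("cone,puck,lump",cast(d,[(318,272),(291,223),(323,213)],.01,T))
E
python3 - <<'E'
from cell import r,optics
d=optics.get_image("wrist"); print(d["mount"],d["fx"],d["cx"],d["cy"])
E
```

```text
[[281.7 266.1]
 [292.9 248.7]
 [310.9 238.4]
 [330.  239. ]] [[ 0.45321856  0.05561518]
 [ 0.50568866  0.03024231]
 [ 0.54080689 -0.0173749 ]
 [ 0.54541728 -0.07182717]]
(np.float64(0.6234465743601604), array([[ 0.45186414,  0.05866736],
       [ 0.504728  ,  0.03140178],
       [ 0.53975821, -0.01731048],
       [ 0.54878104, -0.07610324]]), array([0.0033392 , 0.00150574, 0.00105066, 0.00544056]))
cone,puck,lump [[ 0.44979214 -0.04830038  0.01      ]
 [ 0.58179898  0.04631523  0.01      ]
 [ 0.62243737 -0.04385574  0.01      ]]
[[ 1.33292417e-03 -9.45269056e-01 -3.26289190e-01  8.37699113e-02]
 [ 9.99999006e-01  1.10966569e-03  8.70363490e-04 -4.31904567e-04]
 [-4.60655754e-04 -3.26290025e-01  9.45269595e-01 -1.42642315e-01]
 [ 0.00000000e+00  0.00000000e+00  0.00000000e+00  1.00000000e+00]] 329.199901895781 319.3504929115107 208.0833736575891
```

Run:
```python
from h import *; from cell import r,optics; import pickle
q=down(np.pi)
r.set_gripper(0.0,20); 
r.move_to([.49,0,.20],q)
p,o=np.array(r.current_tool_pos()),r.current_ee_rot()
d=optics.get_image("wrist"); T=np.eye(4); T[:3,:3]=R.from_quat(o).as_matrix(); T[:3,3]=p; T=T@d["mount"]
pickle.dump((d,T),open("w.pkl","wb")); cv2.imwrite("pics/w0.png",d["pixels"][:,:,::-1])
print(r.current_t(),p,r.current_opening(),r.current_contact_force(),r.current_q())
```

```text
3.0 [0.49005841 0.00054476 0.2000497 ] 0.002315400054329346 [-0.3191322   0.13613911  0.2987073 ] [-9.38284722e-02  2.79162601e-01  1.83562912e+00  5.31793321e-05
  1.02678162e+00 -1.66544959e+00]
```

View pics/w0.png

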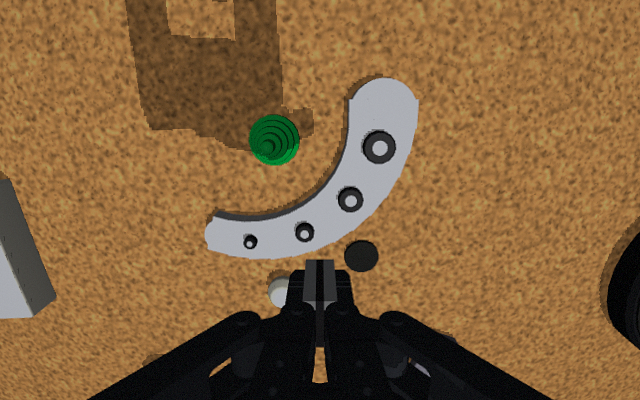

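The wrist view shows all four targets clearly: a (379,147), b (350,199), c (304,232) and d (250,242). The puck is at (361,256), the cone at (274,140) and the lump at (280,292). I'll take the white-dot centroids, fit the board pose, then press a and check it.

```bash
cat >> h.py <<'E'
def dots(im,guess):
    g=im.min(2); m=(g>110).astype(np.uint8)
    n,l,s,c=cv2.connectedComponentsWithStats(m,connectivity=4)
    out=[]
    for q in guess:
        k=[i for i in range(1,n) if s[i,4]<400 and np.hypot(*(c[i]-q))<9]
        i=max(k,key=lambda i:s[i,4]); out.append(c[i]); print(s[i,4],c[i])
    return out
E
python3 - <<'E'
from h import *; import pickle
d,T=pickle.load(open("w.pkl","rb"))
uv=dots(d["pixels"],[(379,147),(350,199),(304,232),(250,242)])
P=cast(d,uv,.0289,T)[:,:2]; print(P); f=fit(P); print(f); np.savez("fit.npz",P=P,Q=f[1],yaw=f[0])
print("cone,puck,lump",cast(d,[(274,145),(361,256),(280,292)],.005,T)[:,:2])
E
```

```text
182 [379.5        147.78571429]
108 [350.55555556 200.77777778]
58 [304.17241379 234.01724138]
26 [249.  243.5]
[[ 0.45359707  0.05747212]
 [ 0.50667385  0.03151803]
 [ 0.54295212 -0.01541059]
 [ 0.55399102 -0.07362518]]
(np.float64(0.6540804694975515), array([[ 0.45309014,  0.05764424],
       [ 0.50676433,  0.03201063],
       [ 0.54327011, -0.01560584],
       [ 0.55408948, -0.07409465]]), array([0.00053535, 0.00050084, 0.00037315, 0.00047968]))
cone,puck,lump [[ 0.45462384 -0.04614108]
 [ 0.58073561  0.0481396 ]
 [ 0.62908954 -0.04660749]]
```

```bash
cat > press.py <<'E'
from h import *; from cell import r
def press(p,lim=9.0,fast=.027,floor=.0195):
    p=np.asarray(p,float); ov=r.finger_overhang
    def go(z,v): r.move_linear([*p,z+ov],vel=v)
    go(.050,.2); go(.036,.08)
    f0=np.mean([r.current_contact_force()[2] for _ in range(3)])
    log=[]; z=.032
    while True:
        go(z,.02); f=r.current_contact_force()[2]-f0
        log.append((round(z*1e3,1),round(r.current_tool_pos()[2]*1e3-ov*1e3,2),round(float(f),1)))
        if f>lim or z<=floor: break
        z-=.001 if z>.0245 else .0005
    go(.036,.08); go(.050,.1)
    print(log,r.current_t(),flush=True)
E
python3 - <<'E'
from press import *; from cell import optics
Q=np.load("fit.npz")["Q"]
r.move_linear([*Q[0],.08],vel=.25); print(r.current_t())
press(Q[0])
E
```

```text
3.7
[(32.0, np.float64(32.03), -0.7), (31.0, np.float64(30.98), -0.3), (30.0, np.float64(29.94), -1.1), (29.0, np.float64(28.95), -0.4), (28.0, np.float64(27.93), -0.6), (27.0, np.float64(26.95), 0.2), (26.0, np.float64(25.94), -1.4), (25.0, np.float64(24.94), -0.4), (24.0, np.float64(23.93), -0.5), (23.5, np.float64(23.49), -1.2), (23.0, np.float64(22.98), -0.3), (22.5, np.float64(22.46), -0.5), (22.0, np.float64(21.98), -1.2), (21.5, np.float64(21.46), -1.1), (21.0, np.float64(20.97), -0.4), (20.5, np.float64(20.47), -0.8), (20.0, np.float64(19.97), -0.7), (19.5, np.float64(19.49), -0.8)] 9.525
```

No contact was felt even at a nominal tip height of 19.5 mm, so I'll look before continuing.

Run:
```python
from h import *; from cell import r,optics; import pickle
p,o=np.array(r.current_tool_pos()),r.current_ee_rot()
d=optics.get_image("wrist"); T=np.eye(4); T[:3,:3]=R.from_quat(o).as_matrix(); T[:3,3]=p; T=T@d["mount"]
pickle.dump((d,T),open("w1.pkl","wb")); cv2.imwrite("pics/w1.png",d["pixels"][:,:,::-1]); print(p,r.current_contact_force(),r.current_opening())
```

```text
[0.4532671  0.0576475  0.07204094] [-0.94478897 -0.112996    0.22902518] -0.0019398195479657667
```

View pics/w1.png

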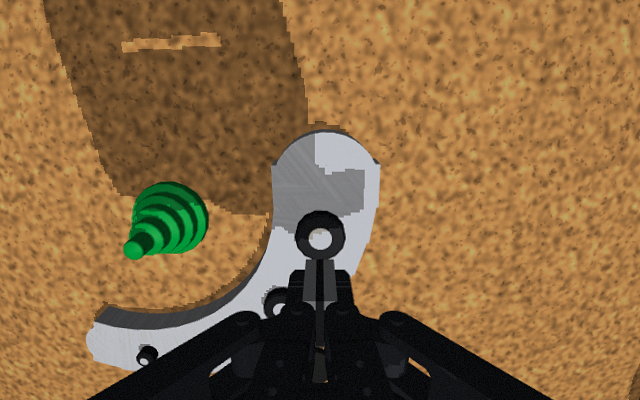

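Target a (white dot at 320,238) still looks pulled out, and the finger is laterally aligned. I'll check its height and the tip's actual length with the depth data.

Run:
```python
from h import *; import pickle
for f,pts in (("w.pkl",[(379,147),(380,110)]),("w1.pkl",[(320,238),(304,238),(340,230),(345,150),(305,262),(312,264),(312,275),(328,264),(312,290),(145,357)])):
    d,T=pickle.load(open(f,"rb")); 
    K=np.array([[d["fx"],0,d["cx"]],[0,d["fy"],d["cy"]],[0,0,1.]])
    for u,v in pts:
        Z=float(d["depth"][v,u]); c=np.array([(u-d["cx"])/d["fx"]*Z,(v-d["cy"])/d["fy"]*Z,Z,1])
        print(f,(u,v),round(Z,4),"world",np.round((T@c)[:3],4),"tool",np.round((d["mount"]@c)[:3],4))
    C=np.linalg.inv(d["mount"])
    for x,z in((.011,.022),(-.011,.022),(.011,.009),(-.011,.009)):
        c=(C@[x,0,z,1]); print("tip",x,z,c[0]/c[2]*d["fx"]+d["cx"],c[1]/c[2]*d["fy"]+d["cy"])
```

```text
w.pkl (379, 147) 0.3127 world [0.4532 0.0568 0.0282] tool [0.0368 0.0563 0.1719]
w.pkl (380, 110) 0.3104 world [0.4199 0.0573 0.0192] tool [0.0701 0.0568 0.1809]
tip 0.011 0.022 320.0832130754047 236.03726469378438
tip -0.011 0.022 320.0032893790539 271.6410442196293
tip 0.011 0.009 320.147290135651 246.45009510043647
tip -0.011 0.009 320.0590937539496 284.1342522047802
w1.pkl (320, 238) 0.2024 world [0.4528 0.0577 0.0294] tool [0.0005 0.     0.0426]
w1.pkl (304, 238) 0.2037 world [0.4533 0.0478 0.0282] tool [-0.     -0.0099  0.0438]
w1.pkl (340, 230) 0.2031 world [0.4484 0.07   0.0272] tool [0.0049 0.0124 0.0449]
w1.pkl (345, 150) 0.1945 world [0.4004 0.0724 0.0196] tool [0.0529 0.0147 0.0524]
w1.pkl (305, 262) 0.219 world [0.4747 0.0478 0.0194] tool [-0.0214 -0.0099  0.0526]
w1.pkl (312, 264) 0.1503 world [0.4425 0.0539 0.081 ] tool [ 0.0108 -0.0038 -0.0089]
w1.pkl (312, 275) 0.1408 world [0.4423 0.0541 0.091 ] tool [ 0.011  -0.0036 -0.0189]
w1.pkl (328, 264) 0.1498 world [0.4422 0.0612 0.0814] tool [ 0.011   0.0035 -0.0093]
w1.pkl (312, 290) 0.1293 world [0.4419 0.0543 0.1029] tool [ 0.0113 -0.0033 -0.0309]
w1.pkl (145, 357) 0.2355 world [ 0.5471 -0.0673  0.0269] tool [-0.0938 -0.125   0.0452]
tip 0.011 0.022 320.08263657475777 236.0378673921939
tip -0.011 0.022 320.0027471098013 271.6416427950444
tip 0.011 0.009 320.14669977364343 246.45074456230935
tip -0.011 0.009 320.0585406034481 284.1348966656165
```

Depth puts the real fingertip end at tool z ≈ −0.005, not +0.022, so the finger stopped about 25 mm short of the target. That fits the absence of contact. I'll continue down on a, guarded by force.

```bash
sed -i 's/def press(p,lim=9.0,fast=.027,floor=.0195)/def press(p,start=.036,fine=.022,floor=.012,lim=9.0)/; s/ov=r.finger_overhang/ov=0.0/; s/go(.050,.2); go(.036,.08)/go(start+.006,.15)/; s/z=.032/z=start/; s/z>.0245/z>fine/; s/go(.036,.08); go(.050,.1)/go(start+.006,.08)/' press.py; cat press.py
python3 - <<'E'
from press import *
import pickle
d,T=pickle.load(open("w1.pkl","rb"))
for v in range(254,266,1):
    Z=float(d["depth"][v,312]); print(v,round(Z,3),end="; ")
print()
press(np.load("fit.npz")["Q"][0])
E
```

```text
from h import *; from cell import r
def press(p,start=.036,fine=.022,floor=.012,lim=9.0):
    p=np.asarray(p,float); ov=0.0
    def go(z,v): r.move_linear([*p,z+ov],vel=v)
    go(start+.006,.15)
    f0=np.mean([r.current_contact_force()[2] for _ in range(3)])
    log=[]; z=start
    while True:
        go(z,.02); f=r.current_contact_force()[2]-f0
        log.append((round(z*1e3,1),round(r.current_tool_pos()[2]*1e3-ov*1e3,2),round(float(f),1)))
        if f>lim or z<=floor: break
        z-=.001 if z>fine else .0005
    go(start+.006,.08)
    print(log,r.current_t(),flush=True)
254 0.208; 255 0.207; 256 0.207; 257 0.209; 258 0.209; 259 0.154; 260 0.152; 261 0.152; 262 0.152; 263 0.151; 264 0.15; 265 0.149; 
[(36.0, np.float64(36.11), -0.4), (35.0, np.float64(35.0), 0.0), (34.0, np.float64(33.95), -0.6), (33.0, np.float64(32.95), -0.0), (32.0, np.float64(31.94), 0.2), (31.0, np.float64(30.94), -0.3), (30.0, np.float64(29.93), -0.7), (29.0, np.float64(28.93), -0.1), (28.0, np.float64(27.96), 0.2), (27.0, np.float64(26.94), -0.0), (26.0, np.float64(25.93), -0.1), (25.0, np.float64(24.91), -0.4), (24.0, np.float64(23.94), -0.6), (23.0, np.float64(22.93), 0.0), (22.0, np.float64(21.93), 0.2), (21.5, np.float64(21.47), 0.6), (21.0, np.float64(20.99), 1.5), (20.5, np.float64(20.73), 6.1), (20.0, np.float64(20.63), 14.9)] 15.3
```

Run:
```python
from h import *; from cell import r,optics; import pickle
p,o=np.array(r.current_tool_pos()),r.current_ee_rot()
d=optics.get_image("wrist"); T=np.eye(4); T[:3,:3]=R.from_quat(o).as_matrix(); T[:3,3]=p; T=T@d["mount"]
pickle.dump((d,T),open("w2.pkl","wb")); cv2.imwrite("pics/w2.png",d["pixels"][:,:,::-1]); print(p,r.current_contact_force())
for u,v in [(320,238),(320,225),(320,215),(345,150),(312,264)]:
    Z=float(d["depth"][v,u]); c=np.array([(u-d["cx"])/d["fx"]*Z,(v-d["cy"])/d["fy"]*Z,Z,1]); print((u,v),np.round((T@c)[:3],4))
```

```text
[0.45322179 0.0576507  0.04205159] [ 0.57943302 -1.08762854 -0.33112483]
(320, 238) [0.443  0.0576 0.021 ]
(320, 225) [0.4356 0.0576 0.0205]
(320, 215) [0.4301 0.0576 0.0198]
(345, 150) [0.3955 0.07   0.02  ]
(312, 264) [0.4424 0.0539 0.0511]
```

View pics/w2.png

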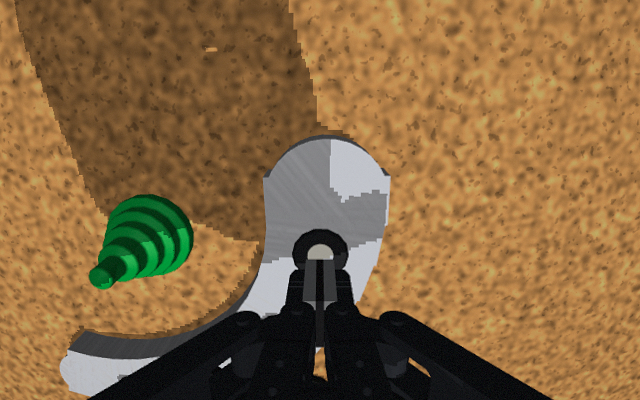

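a is now down: depth reads about 21 mm at its top, against 28–29 mm before. The sliding friction hardly shows when the arm stops between steps. The stop is at TCP z ≈ 20.7 mm. Next is b, then a depth check.

```bash
cat > chk.py <<'E'
from h import *; from cell import r,optics
def check(name):  # top heights of the 4 targets from the wrist depth
    Q=np.load("fit.npz")["Q"]
    p,o=np.array(r.current_tool_pos()),r.current_ee_rot()
    d=optics.get_image("wrist"); T=np.eye(4); T[:3,:3]=R.from_quat(o).as_matrix(); T[:3,3]=p; T=T@d["mount"]
    cv2.imwrite(f"pics/{name}.png",d["pixels"][:,:,::-1])
    K=np.array([[d["fx"],0,d["cx"]],[0,d["fy"],d["cy"]],[0,0,1.]])
    v,u=np.nonzero(d["depth"]>0.16); Z=d["depth"][v,u].astype(float)
    W=np.c_[(u-d["cx"])/d["fx"]*Z,(v-d["cy"])/d["fy"]*Z,Z]@T[:3,:3].T+T[:3,3]
    for n,q in zip("abcd",Q):
        k=np.hypot(*(W[:,:2]-q).T)<.005; print(n,k.sum(),np.round(np.median(W[k,2])*1e3,1) if k.any() else None,end="; ")
    print(r.current_t())
E
python3 - <<'E'
from press import *; from chk import check
Q=np.load("fit.npz")["Q"]; p=r.current_tool_pos()
r.move_linear([p[0],p[1],.06],vel=.2); r.move_linear([*Q[1],.06],vel=.2)
press(Q[1],start=.026,fine=.0235)
r.move_linear([Q[1][0]-.02,Q[1][1]-.03,.19],vel=.3)
check("w3")
E
```

```text
[(26.0, np.float64(26.18), 1.0), (25.0, np.float64(25.07), 2.2), (24.0, np.float64(23.98), 1.0), (23.0, np.float64(22.89), 0.8), (22.5, np.float64(22.43), 0.9), (22.0, np.float64(21.95), 1.5), (21.5, np.float64(21.46), 1.5), (21.0, np.float64(20.95), 1.3), (20.5, np.float64(20.73), 7.0), (20.0, np.float64(20.65), 13.8)] 19.3833
a 84 21.0; b 77 21.3; c 69 28.9; d 67 28.2; 20.125
```

Depth confirms a and b are at their stops (21 mm) and c and d are still out. Now c, then d.

Run:
```python
from press import *; from chk import check
Q=np.load("fit.npz")["Q"]
for i in (2,3):
    r.move_linear([*Q[i],.06],vel=.25)
    press(Q[i],start=.026,fine=.0235)
    p=r.current_tool_pos(); r.move_linear([p[0],p[1],.06],vel=.2)
r.move_linear([.49,0,.20],vel=.3)
check("w4")
```

```text
[(26.0, np.float64(26.4), 2.5), (25.0, np.float64(25.1), 3.0), (24.0, np.float64(23.89), 2.2), (23.0, np.float64(22.8), 1.5), (22.5, np.float64(22.34), 1.3), (22.0, np.float64(21.88), 0.3), (21.5, np.float64(21.35), 0.9), (21.0, np.float64(20.88), -0.1), (20.5, np.float64(20.74), 5.5), (20.0, np.float64(20.67), 11.6)] 24.1833
[(26.0, np.float64(26.25), 3.0), (25.0, np.float64(25.11), 1.9), (24.0, np.float64(23.98), 1.5), (23.0, np.float64(22.92), 1.3), (22.5, np.float64(22.41), 1.9), (22.0, np.float64(21.96), 1.4), (21.5, np.float64(21.46), 2.1), (21.0, np.float64(20.95), 1.0), (20.5, np.float64(20.72), 5.2), (20.0, np.float64(20.62), 11.5)] 28.1917
a 84 21.3; b 71 21.1; c 64 21.1; d 63 20.6; 29.25
```

View pics/w4.png

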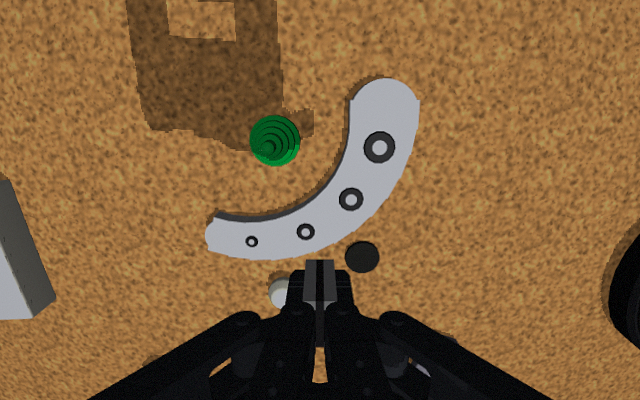

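All four targets (379,147), (350,199), (305,232) and (251,241) are flush. The board, cone, puck and lump sit at the same pixels as before, so I'm handing in.

```bash
python3 -c "
from cell import r
print(r.current_contact_force(),r.current_t()); r.hand_in(); print(r.current_t())"
```

```text
[ 0.30705842 -0.03743703 -1.21246872] 29.25
the job is handed in; nothing more can be done
the job is handed in; nothing more can be done
```

I pressed the four targets in order a, b, c, d with the shut fingertips, each to its stop, and handed in at 29.25 s of the 42 s allowed. The hand-in gave no verdict.

- **Targets:** the last depth check put the four tops at 21.3, 21.1, 21.1 and 20.6 mm, against a nominal 21.5 mm at the stop. Before pressing, the ones I measured (a, c, d) stood at about 28–29 mm.
- **Force:** I stopped each press at 11–15 N, against the 50 N limit.
- **Surroundings:** in the final wrist picture the board, cone, puck and lump are within about a pixel of where they started, and the gripper is clear of everything. I did not re-check the cup, brush, dish and specimen after pressing, but the arm worked only over the board.

**Disagreements:**
- **Finger length:** `r.finger_overhang` (22 mm) did not match the shut fingers. My first press on a stopped in the air without touching it, and the tips turned out to end about level with the TCP (contact at the stop at TCP z ≈ 20.7 mm). The depth picture of the tip had suggested about 5 mm behind the TCP.
- **Board position:** the first top-view positions were 2–6 mm off the wrist-camera fit, so I used the wrist fit, which had a residual of about 0.5 mm.
- **Friction:** the expected 3 N of sliding friction showed only faintly in the force readings, so I relied on the hard stop and the depth data.

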